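# Brake disc run-out check on a motorcycle wheel

### The arm

A 6-joint arm with a two-finger parallel gripper is mounted at the origin on the work surface. World frame = base frame: x ahead of the robot, y to its left, z up, the work surface at z = 0. Lengths are in mm, angles in rad, forces in N, time in s.
With the tool pointing down it reaches from about 350 to 975 mm from the base axis. Payload 7.1 kg.
Tool frame: the origin (TCP) lies between the finger pads; the fingertips stand ctrl.tip_extent ahead of it and the grasp point (between the pads) lies 3 mm ahead of it (ctrl.tip_extent is the distance from the TCP to the fingertips, in mm); z points along the fingers, y is the direction in which the jaws open and shut (so a half turn about z gives the same grasp; the last joint's range is limited). The gripper opens to 88 mm and grips with 3 to 60 N. Pads are 20 mm wide; open, the fingers measure 115 mm over their backs; the gripper's body (75 mm by 178 mm) begins 61 mm behind the grasp point.
Start: joints at [1.203, 0.423, 1.63, -0, 1.089, -0.019], TCP at [213.574, 587.359, 244.675] pointing down, gripper open.
Joint ranges: [-3, 3], [-0.9, 2.11], [0.09, 2.58], [-1.31, 4.45], [0.11, 2.69], [-2.54, 2.54]. Speed limits (rad/s): [2.39, 2.39, 3.01, 3.14, 3.14, 3.14].

### API

Orientations are given as a rotation vector (axis times angle).
In Python, from workcell import ctrl, viewer gives the robot as it stands.
- The arm moves only by the shell command python3 -m crank 'ROWS' [OPENING]. ROWS is text: rows parted by semicolons, each of 4 numbers parted by spaces: the shift along the tool's x, y, z in mm, then the turn about the tool's z in degrees. In form: x y z spin; .... A call has 1 to 12 rows; each row is the pose to reach, as a shift and turn from the pose measured when the call began, along the tool's axes at that moment; what a row does not reach only later rows make up. A row lasts 1/8 s, in which the tool goes at most 62.5 mm and 10.7 degrees, less where a joint would pass 70% of its speed; a pose out of reach is approached as far as the arm can. A call with a gripper value outside its range is refused whole. OPENING is the closure, from 0 (fully open) to 1 (shut), set as the call begins (- or left out, the last holds). The fingers move at their own pace and stop on an object; the grip force is fixed at half the most. Time passes only in rows, so rows that repeat a pose let the fingers close. It gives the time, the measured TCP pose, the force and the opening at its end, in the units of the state.
- ctrl.get_obs(): the state, without advancing time (a new reading comes with each control period).
- viewer.get_image(name): name is "side" or "top"; returns a dict with "color" (400x640x3 uint8, red, green, blue), "vfov" (degrees; the focal length in pixels is half the picture's height over the tangent of half this angle, whatever the lens; pixels are square), "cx", "cy" (the principal point, pixels), "D" ([k1, k2, p1, p2, k3] as OpenCV has them; the pictures are not rectified), "extrinsics" (4x4, takes a point from camera to world coordinates). Camera axes: x right, y down, z forward; pixel columns grow to the right and rows downward; lengths in mm; the calibration is good to about 2 mm. A picture is of the moment at which its call begins. There is no depth.
- ctrl.close_job(): hands the job in, once; it reports no verdict.
The state is a dict: "t": time; "qpos": joint angles; "qvel": joint speeds; "joint_torque": joint torques, N m; "ee_pos": TCP position; "orientation": TCP orientation; "ft_force": force on the tool from outside, world axes, zero at the start; "moment": the same for the moment, N m; "width": finger opening in mm.
Only numpy, scipy, OpenCV 4.12 (cv2) and the standard library are available. Lean on these libraries where they do the work, as an engineer would, in place of code of your own. Each camera call takes 0.05 s, during which the arm holds its last target. There are 200 camera calls.

### The job

Run the brake disc of the wheel on the stand past the dial gauge: by hand, at the spokes or the rim, get the wheel turning anticlockwise (seen from above) and keep it between 9 and 15 turns a minute for eight seconds without a break, nudging it again as it slows, but never let it go over 20 turns a minute. Then bring it to rest with the yellow mark on the rim at the tip of the red pointer, and let go. Handle the wheel gently, keep your fingers off the brake disc and the gauge, and leave the other things on the bench alone.

Things in the scene. Friction and masses are not known exactly. Their poses are not given: they have to be found in the camera images.
- wheel (a joint): Angle in rad of a blue cast 17-inch motorcycle wheel without tyre, lying flat on a vertical axle and turning freely without end: 0 with the yellow mark at the pointer, growing anticlockwise seen from above; turns add up (6.283, 12.566: at the pointer again). Nominal: 5.1 kg with disc, inertia 0.14 kg m2 (varies by 30 %), bearing drag 0.02 N m + 0.008 N m per rad/s. Starts at rest.
- axle (a point): Point on the wheel's axis, 160 mm above the bench, level with the rim's top. Fixed; x axis towards the dial gauge, y axis towards the red pointer. The rim is a ring 465 mm across outside, 394 mm inside, from 50 to 160 mm above the bench, its flat top flange from radius 197 to 232 mm. Hub radius 44 mm; a brass nut (radius 26 mm) reaches to 185 mm.
- spoke (a point): Point on top of one spoke, on its centre line, 143 mm from the axis, 134 mm above the bench; turns with the wheel. It lies 36 degrees anticlockwise of the yellow mark; the five straight radial spokes are alike, 72 degrees apart, 32 mm wide, with a white line on top, from 86 to 134 mm above the bench, between hub and rim. They can be pushed or braked sideways.
- window (a point): Middle of one of the five open windows between the spokes, the one at the yellow mark: 143 mm from the axis, 134 mm above the bench; turns with the wheel. A window is 140 mm wide there, open down to the stand; closed fingers can stand in it, free from the brake disc (radius 110 mm) to the valve stem (in this window only: 9 mm thick, under the mark, 110 mm high, inwards to radius 174 mm).
- pointer (a point): Point on the edge of the rim (232 mm from the axis, 160 mm above the bench) at which the tip of the fixed red pointer points. The pointer and its post stand outside the rim, 238 to 285 mm from the axis, up to 161 mm high.
- mark (a point): The yellow paint mark, a stripe 16 mm wide across the rim's top flange and down its edge; this point is its outer end on the edge, 232 mm from the axis, 160 mm above the bench. It turns with the wheel.
- brake_disc: Steel brake disc, 220 mm across, bolted on the wheel's hub and turning with it, on the axis; its upper face is 146 mm above the bench. Not to be touched.
- gauge: Dial gauge fixed to the stand: origin on the wheel's axis at bench height, x axis along its arm. The arm, 12 mm thick and 206 mm above the bench, runs radially over disc, spokes and rim from the dial (58 mm across, 88 to 112 mm from the axis, plunger on the disc) to a post 300 mm from the axis; top 235 mm. It bars the full circle: keep fingers 50 degrees clear of it either way. Not to be touched.
- stand: The grey stand with the wheel, disc and pointer that it carries, bolted to the bench. Origin on the wheel's axis at bench height, axes as axle. A plate 200 mm square with two flat outriggers to the gauge and the pointer, 16 mm high.
- drill: Blue and black cordless drill standing on its battery, 200 mm high, 190 mm long along its x. Bystander, origin under the battery's centre.
- spray_can: Metal spray can, 66 mm across, 190 mm high, upright. Bystander, origin under its centre.
- headlamp: Black round headlamp with a chromed ring lying on its back, glass up, 160 mm across, 98 mm high. Bystander, origin under its centre.
- tray: Black open parts tray, 160 x 110 x 45 mm. Bystander, origin under its centre.
- wrench: Steel wrench lying flat. Bystander.
- screwdriver: Screwdriver lying flat. Bystander.

How it is judged (in metres and radians):
On the way, in this order (a step that is already met when the one before it is completed fails the run):
1. the wheel turns anticlockwise at 9 to 15 turns a minute (0.94 to 1.57 rad/s) for 8 s without a break (velocity of joint wheel between 0.94 and 1.57 rad/s), for 8 s.
2. the wheel is at rest with the yellow mark at the pointer (horizontal distance between mark and pointer below 0.023 m and velocity of joint wheel between -0.04 and 0.04 rad/s), for 0.3 s.
At the end, for the whole second after the job is handed in: The wheel is at rest (slower than 0.04 rad/s) with the yellow mark within 23 mm (0.1 rad) of the pointer (all of step 2); the robot touches nothing.
It fails at once if the wheel goes faster than 20 turns a minute (2.1 rad/s), either way (velocity of joint wheel above 2.1 rad/s or velocity of joint wheel below -2.1 rad/s).
It fails at once if the wheel or its stand is struck or pressed with more than 40 N (contact force between any of the arm, the fingers and stand above 40 N).
It fails at once if the brake disc is touched (more than 2 N) (contact force between any of the arm, the fingers and brake_disc above 2 N).
It fails at once if the gauge is touched (more than 2 N) (contact force between any of the arm, the fingers and gauge above 2 N).
It fails at once if another thing on the bench is moved by more than 30 mm (distance of any of drill, spray_can, headlamp, tray, wrench, screwdriver from where it was at the start of the episode above 0.03 m).
It also fails if it takes over 72 s, if anything falls off the work surface, if the arm or the gripper's body presses on something with over 40 N, if the wrist force passes 120 N, or if a joint passes its speed limit or range.

## Working session

There is one attempt and no reset: what is moved stays moved. The work goes in short steps, Python scripts to look and compute and a shell command to move; the robot and the scene stay as the last step left them, time stands still between calls to the robot, and variables do not carry over. Pictures are saved under pics/ and viewed, and the job is handed in when it is done.

```bash
mkdir -p pics; ls
python3 - <<'E'
from workcell import ctrl, viewer
import cv2
o=ctrl.get_obs();print(o,ctrl.tip_extent)
for n in("side","top"):
    d=viewer.get_image(n);cv2.imwrite(f"pics/{n}0.png",d["color"][:,:,::-1]);print(n,d["vfov"],d["cx"],d["cy"],d["D"],d["extrinsics"])
E
```

```text
pics
{'t': 0.0, 'qpos': array([ 1.20301857e+00,  4.23825301e-01,  1.63068653e+00,  9.00517090e-06,
        1.08858333e+00, -1.90325257e-02]), 'qvel': array([ 1.16260142e-03, -2.48309619e-04,  5.74559252e-05,  2.69514143e-04,
        2.55775489e-03,  4.82290215e-04]), 'joint_torque': array([-1.54099522e-03, -5.44637597e+01, -2.73649943e+01,  6.42999052e-02,
        2.28043331e-02, -1.26530012e-04]), 'ee_pos': array([213.38083258, 586.89571455, 243.91273339]), 'orientation': array([-5.44990722e-01, -3.09365812e+00,  2.31349753e-03]), 'ft_force': array([-0.65262275, -0.66779787,  0.46162103]), 'moment': array([-0.01558479, -0.00783861,  0.01493172]), 'width': 88.25945717544936} 22.0
side 51.61818645231875 312.72489024516983 194.1306333162334 [-0.01440368  0.          0.          0.          0.        ] [[-8.69001503e-01 -3.27069054e-01  3.71298022e-01 -1.15630129e+02]
 [-4.94668454e-01  5.92158427e-01 -6.36122251e-01  1.06128855e+03]
 [-1.18113500e-02 -7.36460611e-01 -6.76377306e-01  1.27518780e+03]
 [ 0.00000000e+00  0.00000000e+00  0.00000000e+00  1.00000000e+00]]
top 43.37423547834081 319.25687537848006 202.8162517519214 [0.03452967 0.         0.         0.         0.        ] [[ 1.39790339e-02 -9.84054666e-01  1.77316104e-01  2.63128409e+02]
 [-9.99902150e-01 -1.36640288e-02  2.99755446e-03 -1.18836271e+01]
 [-5.26905103e-04 -1.77340656e-01 -9.84149386e-01  1.65249255e+03]
 [ 0.00000000e+00  0.00000000e+00  0.00000000e+00  1.00000000e+00]]
```

View pics/top0.png

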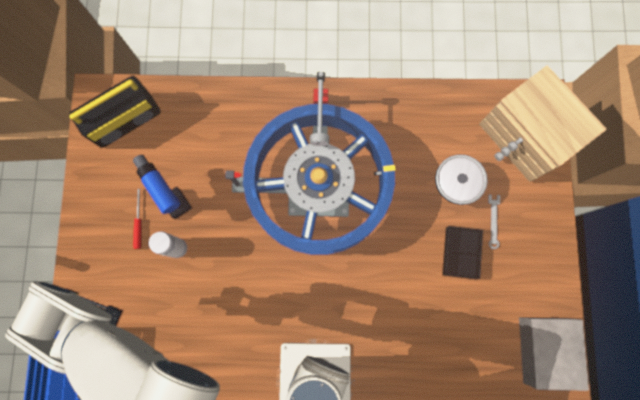

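View pics/side0.png

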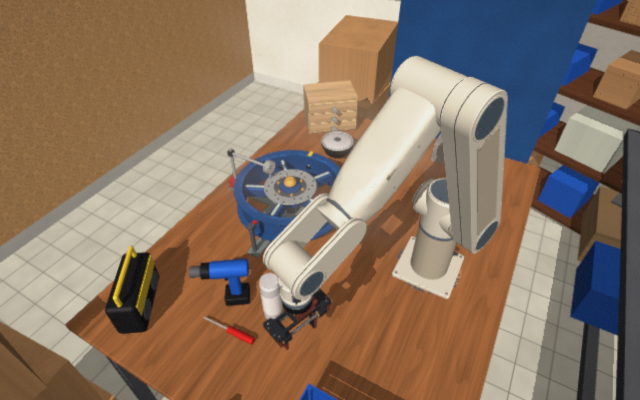

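The top view shows the wheel centred near (320,178), with the yellow mark on the right (389,169), the gauge arm going up to (320,75) and the pointer on the left at (232,180). Next I'll get metric positions.

```bash
cat > h.py <<'E'
import numpy as np, cv2
from workcell import ctrl, viewer
from scipy.spatial.transform import Rotation as R
def K(d):
    f=d["color"].shape[0]/2/np.tan(np.radians(d["vfov"]/2)); return np.array([[f,0,d["cx"]],[0,f,d["cy"]],[0,0,1.]])
def ray(d,uv,z):
    p=cv2.undistortPoints(np.float64(uv).reshape(-1,1,2),K(d),d["D"]).reshape(-1,2)
    E=d["extrinsics"]; v=np.c_[p,np.ones(len(p))]@E[:3,:3].T
    return E[:3,3]+v*((z-E[2,3])/v[:,2])[:,None]
def proj(d,P):
    E=np.linalg.inv(d["extrinsics"]); return cv2.projectPoints(np.float64(P).reshape(-1,1,3),cv2.Rodrigues(E[:3,:3])[0],E[:3,3],K(d),d["D"])[0].reshape(-1,2)
def blobs(d,lo,hi,amin=8):
    m=cv2.inRange(cv2.cvtColor(d["color"],cv2.COLOR_RGB2HSV),lo,hi)
    n,_,s,c=cv2.connectedComponentsWithStats(m); return [(s[i,4],c[i]) for i in range(1,n) if s[i,4]>=amin]
E
python3 - <<'E'
from h import *
d=viewer.get_image("top")
for a,c in blobs(d,(20,120,120),(35,255,255)): print("yel",a,c,ray(d,[c],160)[0])
for a,c in blobs(d,(8,120,120),(22,255,255),15):
    if a<400: print("org",a,c,ray(d,[c],185)[0])
for a,c in blobs(d,(0,140,80),(6,255,255)): print("red",a,c,ray(d,[c],160)[0])
m=cv2.inRange(cv2.cvtColor(d["color"],cv2.COLOR_RGB2HSV),(100,120,60),(125,255,255))
cs,_=cv2.findContours(m,cv2.RETR_EXTERNAL,cv2.CHAIN_APPROX_NONE)
for c in cs:
    if cv2.contourArea(c)>3000: print(cv2.contourArea(c),cv2.fitEllipse(c), cv2.boundingRect(c))
cv2.imwrite("pics/crop.png",cv2.resize(d["color"][70:270,220:420,::-1],(600,600),interpolation=cv2.INTER_CUBIC))
E
```

```text
yel 529 [101.02079395  99.28733459] [849.44735366 675.25742552 160.        ]
yel 627 [118.78947368 120.16746411] [782.74864267 615.28409909 160.        ]
yel 52 [389.61538462 167.65384615] [ 644.01801102 -220.46891946  160.        ]
yel 100 [317.04 174.62] [619.19979608   0.63408593 160.        ]
org 39 [307.33333333 131.20512821] [748.27368258  31.93402423 185.        ]
org 264 [339.9469697  138.07954545] [727.91650061 -67.37992648 185.        ]
org 170 [318.21176471 174.97058824] [612.20676582  -3.10009088 185.        ]
red 48 [314.625       95.16666667] [874.31976738  11.95313602 160.        ]
red 60 [325.38333333  95.13333333] [874.89260235 -21.73053391 160.        ]
red 33 [236.75757576 174.18181818] [617.10159461 244.99276863 160.        ]
red 242 [136.88429752 233.47107438] [432.0197844  532.91752872 160.        ]
3118.0 ((316.9118957519531, 177.95468139648438), (137.54217529296875, 139.8761749267578), 37.888648986816406) (244, 105, 150, 148)
```

View pics/crop.png

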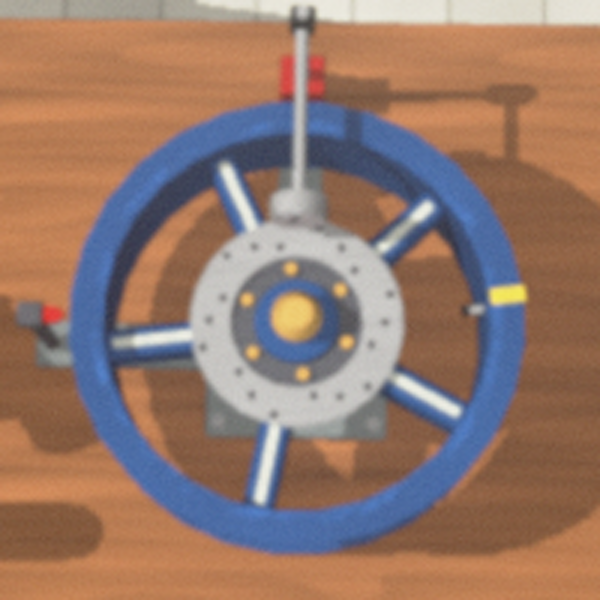

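```bash
cat >> h.py <<'E'
C=np.array([612.,-2.])
def P(th,r=150,z=132): a=np.radians(th); return [C[0]+r*np.cos(a),C[1]+r*np.sin(a),z]   # z = TCP height
def rows(T,yaw=0.):   # world TCP targets -> rows; yaw = wanted heading (deg) of tool y in the world
    o=ctrl.get_obs(); M=R.from_rotvec(o["orientation"]).as_matrix()
    s=np.degrees(np.arctan2(M[1,1],M[0,1]))-yaw
    print("t %.2f"%o["t"],"pos",o["ee_pos"].round(1),"f",o["ft_force"].round(1),"th %.1f"%(np.degrees(np.arctan2(*(o["ee_pos"][:2]-C)[::-1]))%360), "r %.0f"%np.hypot(*(o["ee_pos"][:2]-C)))
    print("; ".join("%.0f %.0f %.0f %.0f"%(*x,s) for x in (np.array(T)-o["ee_pos"])@M))
E
python3 - <<'E'
from h import *
d=viewer.get_image("top"); im=d["color"][:,:,::-1].copy()
a=np.radians(np.arange(0,360,3))
for r,z,c in((232,160,(0,255,0)),(197,160,(0,255,255)),(110,146,(255,0,255)),(26,185,(0,0,255))):
    for p in proj(d,np.c_[C[0]+r*np.cos(a),C[1]+r*np.sin(a),0*a+z]): cv2.circle(im,tuple(int(v) for v in (p*4+2)),1,c,-1) if 0 else im.__setitem__((int(round(p[1])),int(round(p[0]))),c)
cv2.imwrite("pics/ov.png",cv2.resize(im[70:270,220:420],(600,600),interpolation=cv2.INTER_NEAREST))
print(ray(d,[[320,76],[319,130]],206))
rows([[213,587,300],[643,144,300]])
E
```

```text
[[917.36514727  -4.24514967 206.        ]
 [745.58118893  -3.60614753 206.        ]]
t 0.20 pos [213.5 587.1 244.2] f [0.8 0.3 0.2] th 124.1 r 711
0 -0 -56 70; -555 -270 -56 70
```

View pics/ov.png

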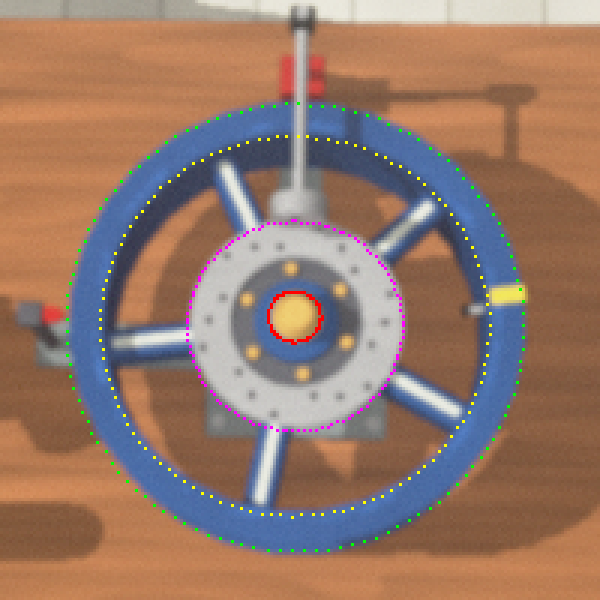

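The projected circles lie on the rim, disc and nut, off by about 1 px (3 mm). The gauge axis runs along +x, so the pointer is at 90°. I'll move over the window at about 75°.

```bash
sed -i 's/C=np.array(.*/C=np.array([612.,-4.])/' h.py
python3 -m crank '0 0 -56 0; -50 -25 -56 10; -105 -51 -56 20; -160 -78 -56 30; -215 -105 -56 40; -270 -131 -56 50; -325 -158 -56 60; -380 -185 -56 70; -430 -209 -56 70; -480 -233 -56 70; -525 -255 -56 70; -555 -270 -56 70' 1
python3 - <<'E'
from h import *
rows([P(76,z=300),P(76,z=200),P(76,z=132)]); print(ctrl.get_obs()["qpos"].round(2),ctrl.get_obs()["width"])
E
```

```text
t: 1.7
ee_pos: [644.0, 141.7, 300.1]
orientation: [2.223, 2.22, -0.002]
ft_force: [-0.6, -0.3, -0.2]
width: 0.1
t 1.70 pos [644.  141.7 300.1] f [-0.6 -0.3 -0.2] th 77.6 r 149
-0 4 0 -0; -0 4 100 -0; 0 4 168 -0
[ 0.2   0.42  1.5  -0.    1.22  0.2 ] 0.050102366741457786
```

```bash
python3 -m crank '0 2 55 0; 0 2 110 0; 0 4 160 0; 0 4 168 0; 0 4 168 0; 0 4 168 0'
python3 - <<'E'
from h import *
rows([P(t) for t in (77.6,78.5,79.7,81,82.4,84,85.5,87)])
E
```

```text
t: 2.45
ee_pos: [649.5, 141.9, 134.6]
orientation: [2.221, 2.218, 0.003]
ft_force: [0.3, 0.3, -0.1]
width: 0.5
t 2.45 pos [649.5 141.9 134.6] f [ 0.3  0.3 -0.1] th 75.6 r 151
1 -5 3 -0; 1 -8 3 -0; 2 -11 3 -0; 2 -14 3 -0; 3 -18 3 -0; 3 -22 3 -0; 4 -26 3 -0; 4 -30 3 -0
```

```bash
python3 -m crank '1 -5 2 0; 1 -8 2 0; 2 -11 2 0; 2 -15 2 0; 3 -19 2 0; 4 -23 2 0; 4 -27 2 0; 4 -31 2 0'
cat > sw.py <<'E'
from h import *; import sys
# th0, start speed, end speed (rad/s), ramp s, n rows, thmax
th,v0,v1,tr,n=map(float,sys.argv[1:6]); tm=float(sys.argv[6]) if len(sys.argv)>6 else 290
t=np.arange(1,int(n)+1)/8; x=np.minimum(t,tr)
a=th+np.degrees(v0*t+(v1-v0)*(x*x/(2*tr)+(t-x))); a=np.minimum(a,tm)
print(a.round(0)); rows([P(q) for q in a])
E
python3 - <<'E'
from h import *
o=ctrl.get_obs(); print(np.degrees(np.arctan2(*(o["ee_pos"][:2]-C)[::-1])))
E
python3 sw.py 87 0.25 1.35 1.4 12
```

```text
t: 3.45
ee_pos: [618.2, 145.9, 132.5]
orientation: [2.221, 2.218, 0.003]
ft_force: [0.1, -0.3, 0.2]
width: 0.7
87.64390539847336
[ 89.  92.  96. 100. 105. 110. 117. 124. 132. 140. 149. 159.]
t 3.45 pos [618.2 145.9 132.5] f [ 0.1 -0.3  0.2] th 87.6 r 150
0 -4 0 -0; -0 -11 0 -0; -1 -21 0 -0; -2 -32 0 -0; -5 -44 0 -0; -9 -58 0 -0; -16 -74 0 -0; -25 -90 0 -0; -38 -106 0 -0; -54 -121 0 -0; -73 -135 0 -0; -96 -146 0 -0
```

```bash
python3 -m crank '0 -4 0 0; 0 -11 0 0; -1 -21 0 0; -2 -32 0 0; -5 -44 0 0; -9 -58 0 0; -16 -74 0 0; -25 -90 0 0; -38 -106 0 0; -54 -121 0 0; -73 -135 0 0; -96 -146 0 0'
python3 - <<'E'
from h import *
d=viewer.get_image("top")
cv2.imwrite("pics/t1.png",cv2.resize(d["color"][70:270,220:420,::-1],(600,600),interpolation=cv2.INTER_CUBIC))
for a,c in blobs(d,(20,120,120),(35,255,255)): print("yel",a,c,(q:=ray(d,[c],160)[0]),np.degrees(np.arctan2(*(q[:2]-C)[::-1]))%360)
print(ctrl.get_obs()["t"])
E
python3 sw.py 161 1.35 1.45 1 12 285
```

```text
t: 4.95
ee_pos: [471.0, 49.3, 132.2]
orientation: [2.221, 2.219, 0.003]
ft_force: [0.9, -0.4, 0.4]
width: 0.7
yel 533 [100.92120075  99.36772983] [849.17871958 675.54060432 160.        ] 70.75958099728479
yel 629 [118.83624801 120.15580286] [782.78887053 615.14424192 160.        ] 74.57865917522953
yel 53 [330.66037736 108.18867925] [832.23439045 -38.6927872  160.        ] 351.04795100893244
yel 99 [317.09090909 174.58585859] [6.19308661e+02 4.80604415e-01 1.60000000e+02] 31.510549993144693
5.0
[171. 181. 190. 200. 210. 221. 231. 241. 252. 262. 272. 283.]
t 5.00 pos [469.   47.4 131.8] f [-2.6 -1.4 -0. ] th 160.2 r 152
-27 -5 -0 -0; -53 -7 -0 -0; -79 -4 -0 -0; -104 3 -0 -0; -127 14 -0 -0; -149 29 0 -0; -168 49 0 -0; -183 71 0 -0; -194 96 0 -0; -200 122 0 -0; -201 149 0 -0; -197 176 0 -0
```

View pics/t1.png

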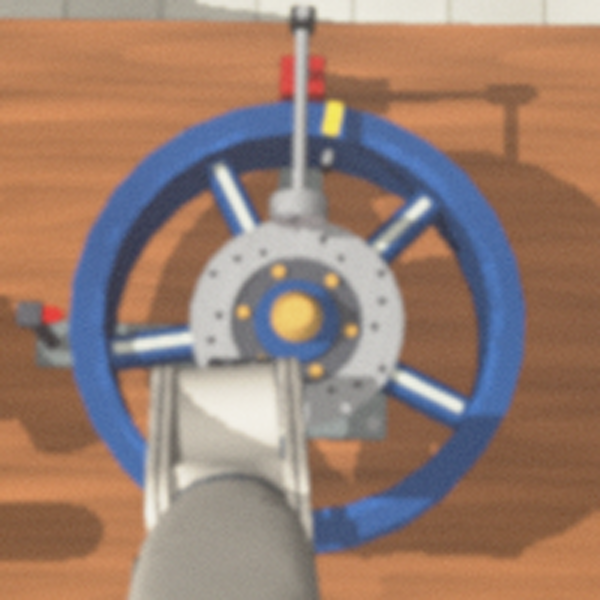

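```bash
python3 -m crank '-27 -5 0 0; -53 -7 0 0; -79 -4 0 0; -104 3 0 0; -127 14 0 0; -149 29 0 0; -168 49 0 0; -183 71 0 0; -194 96 0 0; -200 122 0 0; -201 149 0 0; -197 176 0 0'
python3 - <<'E'
from h import *
rows([[P(283)[0]-5,P(283)[1],180],[590,-100,205],[560,-40,205],[560,20,205],[570,80,205],[610,130,205],P(80,z=205)])
E
```

```text
t: 6.5
ee_pos: [644.5, -150.3, 131.8]
orientation: [-2.224, -2.219, 0.002]
ft_force: [0.4, -0.2, -0.0]
width: 0.7
t 6.50 pos [ 644.5 -150.3  131.8] f [ 0.4 -0.2 -0. ] th 282.5 r 150
0 -4 -48 -0; 50 -55 -73 -0; 110 -85 -73 -0; 170 -85 -73 -0; 230 -75 -73 -0; 280 -35 -73 -0; 294 -7 -73 -0
```

```bash
python3 -m crank '0 -4 -52 0; 45 -50 -73 0; 105 -85 -73 0; 165 -85 -73 0; 225 -75 -73 0; 275 -38 -73 0; 294 -10 -73 0'
cat > mk.py <<'E'
from h import *
t0=ctrl.get_obs()["t"]; d=viewer.get_image("top")
for a,c in blobs(d,(20,120,120),(35,255,255)):
    q=ray(d,[c],160)[0][:2]-C
    if 195<np.hypot(*q)<240: print("MARK t %.2f deg %.1f"%(t0,np.degrees(np.arctan2(q[1],q[0]))%360),a)
cv2.imwrite("pics/m%03d.png"%(t0*10),cv2.resize(d["color"][70:270,220:420,::-1],(600,600),interpolation=cv2.INTER_CUBIC))
E
python3 mk.py; python3 mk.py; python3 -c "
from h import *
rows([P(80)])"
```

```text
t: 7.38
ee_pos: [635.5, 146.6, 204.7]
orientation: [-2.221, -2.221, 0.002]
ft_force: [0.7, -0.0, -0.6]
width: 0.6
MARK t 7.38 deg 189.8 48
MARK t 7.42 deg 194.2 52
t 7.47 pos [637.3 146.3 204.4] f [ 0.3 -0.6 -0.5] th 80.4 r 152
-3 1 72 0
```

```bash
python3 -m crank '-1 1 2 0; -3 1 2 0; -3 1 2 0; -3 1 2 0; -3 1 2 0; -3 1 2 0'
python3 mk.py; python3 mk.py; python3 -c "
from h import *
rows([P(80)])"
```

```text
t: 8.22
ee_pos: [638.3, 143.3, 202.5]
orientation: [2.221, 2.221, 0.001]
ft_force: [-0.3, 0.5, 0.7]
width: 0.6
MARK t 8.22 deg 258.5 51
MARK t 8.28 deg 262.3 53
t 8.32 pos [638.3 143.3 202.5] f [0.1 0.9 0.8] th 79.9 r 150
0 -0 70 0
```

Run:
```python
from h import *
a=[80,88]+[88+9.2*k for k in range(1,11)]
rows([P(80,z=162)]+[P(q) for q in a[1:]])
```

```text
t 8.32 pos [638.3 143.3 202.5] f [0.1 0.9 0.8] th 79.9 r 150
0 -0 40 0; 3 -21 70 0; 1 -45 70 0; -3 -69 70 0; -12 -91 70 0; -24 -112 70 0; -39 -131 70 0; -57 -146 70 0; -78 -159 70 0; -100 -169 70 0; -123 -174 70 0; -147 -176 70 0
```

```bash
python3 -m crank '0 0 40 0; 3 -21 70 0; 1 -45 70 0; -3 -69 70 0; -12 -91 70 0; -24 -112 70 0; -39 -131 70 0; -57 -146 70 0; -78 -159 70 0; -100 -169 70 0; -123 -174 70 0; -147 -176 70 0'
python3 sw.py 180 1.28 1.28 1 12 285; python3 -c "
from workcell import ctrl; print(ctrl.get_obs()['t'])"
```

```text
t: 9.82
ee_pos: [462.2, -4.3, 132.5]
orientation: [2.22, 2.221, 0.001]
ft_force: [0.5, 0.1, 0.3]
width: 0.5
[189. 198. 208. 217. 226. 235. 244. 253. 263. 272. 281. 285.]
t 9.82 pos [462.2  -4.3 132.5] f [0.5 0.1 0.3] th 180.1 r 150
-24 2 1 0; -47 7 1 0; -69 17 1 0; -89 29 1 0; -107 45 1 0; -123 64 1 0; -135 84 1 0; -143 107 1 0; -149 130 1 0; -150 154 1 0; -147 178 1 0; -145 189 1 0
9.825
```

```bash
python3 -m crank '-24 2 1 0; -47 7 1 0; -69 17 1 0; -89 29 1 0; -107 45 1 0; -123 64 1 0; -135 84 1 0; -143 107 1 0; -149 130 1 0; -150 154 1 0; -148 172 1 0; -147 173 -48 0'
python3 mk.py; python3 mk.py
python3 - <<'E'
from h import *
rows([[600,-100,205],[560,-40,205],[560,20,205],[570,80,205],[610,130,205],P(78,z=205)])
E
```

```text
t: 11.32
ee_pos: [634.2, -150.7, 177.1]
orientation: [-2.216, -2.218, 0.005]
ft_force: [0.8, -0.8, 0.7]
width: 0.1
MARK t 11.32 deg 120.7 57
MARK t 11.38 deg 124.0 57
t 11.43 pos [ 638.7 -151.9  185.2] f [-0.9  0.3  0.9] th 280.2 r 150
52 -39 -20 0; 112 -78 -21 0; 172 -78 -21 0; 232 -68 -21 0; 282 -28 -21 0; 295 5 -20 0
```

```bash
python3 -m crank '52 -39 -20 0; 112 -78 -21 0; 172 -78 -21 0; 232 -68 -21 0; 285 -20 -21 0; 288 25 -20 0'
python3 mk.py;  python3 - <<'E'
from h import *
a=[68,70]+[70+8.6*k for k in range(1,11)]
rows([P(68,z=162)]+[P(q) for q in a[1:]])
E
```

```text
t: 12.18
ee_pos: [663.7, 139.5, 204.9]
orientation: [2.211, 2.222, 0.008]
ft_force: [0.2, -0.4, 0.1]
width: 0.5
MARK t 12.18 deg 174.9 41
t 12.22 pos [670.6 140.  205. ] f [5.2 1.1 1. ] th 67.9 r 155
-5 -3 43 0; -3 -8 73 0; 3 -30 73 0; 6 -52 72 0; 6 -75 72 0; 2 -97 72 0; -5 -118 71 0; -16 -138 71 0; -29 -157 71 0; -45 -173 70 0; -62 -186 70 0; -82 -197 70 0
```

Run:
```python
from h import *
rows([P(65,z=162)]+[P(q) for q in (70.5,79.5,88.3,97.1,105.9,114.8,123.8,132.9,142,151.1,160.2)])
```

```text
t 12.22 pos [670.6 140.  205. ] f [5.2 1.1 1. ] th 67.9 r 155
-8 4 43 0; -3 -10 73 0; 4 -32 72 0; 6 -55 72 0; 5 -78 72 0; 1 -101 71 0; -7 -123 71 0; -19 -143 71 0; -33 -162 71 0; -51 -178 70 0; -71 -191 70 0; -92 -201 70 0
```

```bash
python3 -m crank '-8 4 43 0; -3 -10 73 0; 4 -32 72 0; 6 -55 72 0; 5 -78 72 0; 1 -101 71 0; -7 -123 71 0; -19 -143 71 0; -33 -162 71 0; -51 -178 70 0; -71 -191 70 0; -92 -201 70 0'
python3 sw.py 160 1.3 1.35 1 12 285; python3 -c "
from workcell import ctrl; print(ctrl.get_obs()['t'])"
```

```text
t: 13.72
ee_pos: [470.4, 46.4, 131.8]
orientation: [2.209, 2.218, 0.016]
ft_force: [1.0, 0.5, -0.3]
width: 0.5
[169. 179. 188. 198. 207. 217. 226. 236. 246. 255. 265. 275.]
t 13.72 pos [470.4  46.4 131.8] f [ 1.   0.5 -0.3] th 160.4 r 150
-23 -6 -0 0; -47 -9 -0 0; -72 -7 -0 0; -96 -2 -0 0; -119 8 -0 0; -140 21 0 0; -159 37 0 0; -175 57 1 0; -187 79 1 0; -196 103 1 0; -200 128 2 0; -201 153 2 0
13.725
```

```bash
python3 -m crank '-23 -6 0 0; -47 -9 0 0; -72 -7 0 0; -96 -2 0 0; -119 8 0 0; -140 21 0 0; -159 37 0 0; -175 57 1 0; -187 79 1 0; -196 103 1 0; -200 128 2 0; -201 153 2 0'
python3 mk.py
python3 - <<'E'
from h import *
rows([[630,-145,185],[600,-95,205],[560,-35,205],[560,25,205],[575,85,205],[620,130,205],P(68,z=205)])
E
```

```text
t: 15.22
ee_pos: [624.9, -154.6, 131.7]
orientation: [2.21, 2.218, 0.015]
ft_force: [0.8, 0.8, 0.5]
width: 0.5
MARK t 15.22 deg 31.1 47
t 15.28 pos [ 628.4 -154.8  132.4] f [ 2.9 -0.2  0.5] th 276.2 r 152
10 3 -53 0; 60 -27 -73 0; 120 -67 -74 0; 180 -66 -74 0; 240 -51 -74 0; 285 -6 -73 0; 290 42 -72 0
```

```bash
python3 -m crank '8 3 -53 0; 60 -27 -73 0; 120 -67 -74 0; 180 -66 -74 0; 240 -51 -74 0; 280 -5 -73 0; 286 46 -72 0'
python3 mk.py
python3 - <<'E'
from h import *
rows([P(62,z=162)]+[P(q) for q in (67,75,84,93,102,111,120,129,138,147,156)])
E
```

```text
t: 16.15
ee_pos: [672.6, 134.6, 205.0]
orientation: [2.203, 2.221, 0.02]
ft_force: [0.1, -0.1, -0.1]
width: 0.5
t 16.20 pos [679.  134.2 205.1] f [ 3.3 -0.2  1.6] th 64.1 r 154
-6 2 43 0; -0 -10 73 0; 7 -30 72 0; 11 -53 72 0; 12 -77 71 0; 9 -100 71 0; 3 -123 70 0; -7 -144 70 0; -21 -163 69 0; -37 -180 69 0; -55 -195 68 0; -76 -206 68 0
```

View pics/m161.png

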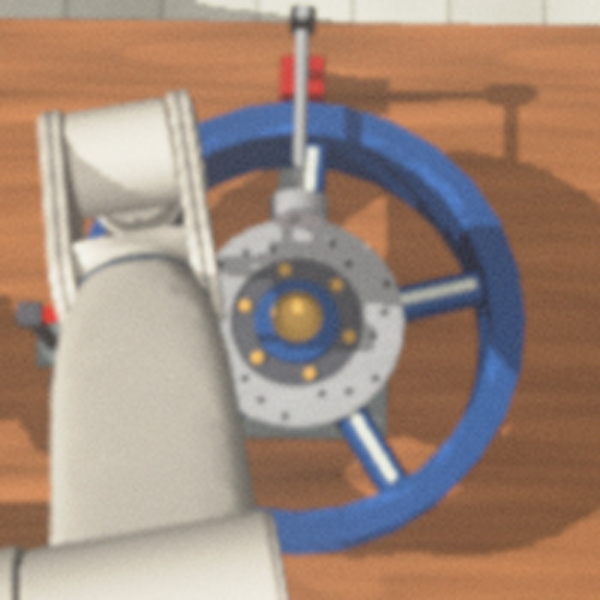

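The arm hides the mark; the visible white spoke lines at crop (315,168), (440,292) and (372,447) put a spoke at about 66° at t=16.15.

Run:
```python
from h import *
rows([P(64,z=162)]+[P(q) for q in (73.5,83,92.4,101.8,111,120.4,129.7,139,148.3,157.6,166.9)])
```

```text
t 16.20 pos [679.  134.2 205.1] f [ 3.3 -0.2  1.6] th 64.1 r 154
-3 -2 43 0; 6 -26 72 0; 11 -50 72 0; 12 -75 71 0; 9 -99 71 0; 3 -123 70 0; -8 -145 70 0; -22 -165 69 0; -39 -182 69 0; -58 -197 68 0; -80 -208 68 0; -103 -216 68 0
```

```bash
python3 -m crank '-3 -2 43 0; 6 -26 72 0; 11 -50 72 0; 12 -75 71 0; 9 -99 71 0; 3 -123 70 0; -8 -145 70 0; -22 -165 69 0; -39 -182 69 0; -58 -197 68 0; -80 -208 68 0; -103 -216 68 0'
python3 sw.py 166.5 1.3 1.3 1 12 283
```

```text
t: 17.7
ee_pos: [464.7, 28.9, 131.8]
orientation: [2.202, 2.217, 0.027]
ft_force: [0.3, -0.9, 0.9]
width: 0.5
[176. 185. 194. 204. 213. 222. 232. 241. 250. 260. 269. 278.]
t 17.70 pos [464.7  28.9 131.8] f [ 0.3 -0.9  0.9] th 167.4 r 151
-22 -2 -0 0; -46 -2 -0 0; -70 2 -0 0; -93 9 0 0; -115 21 0 0; -134 36 1 0; -151 53 1 0; -165 73 2 0; -175 96 2 0; -181 119 3 0; -184 143 3 0; -182 167 4 0
```

```bash
python3 -m crank '-22 -2 0 0; -46 -2 0 0; -70 2 0 0; -93 9 0 0; -115 21 0 0; -134 36 1 0; -151 53 1 0; -165 73 2 0; -175 96 2 0; -181 119 3 0; -184 143 3 0; -182 167 4 0'
python3 mk.py
python3 - <<'E'
from h import *
rows([[635,-145,185],[600,-95,205],[560,-35,205],[560,25,205],[575,85,205],[620,130,205],P(66,z=205)])
E
```

```text
t: 19.2
ee_pos: [632.7, -152.9, 131.6]
orientation: [2.203, 2.217, 0.025]
ft_force: [-1.5, 1.0, 1.3]
width: 0.7
MARK t 19.20 deg 323.8 44
t 19.25 pos [ 636.  -152.5  132. ] f [2.6 0.5 0.9] th 279.2 r 150
8 1 -53 0; 58 -34 -74 0; 118 -73 -75 0; 178 -73 -75 0; 238 -57 -75 0; 283 -12 -74 0; 285 41 -72 0
```

```bash
python3 -m crank '6 1 -53 0; 58 -34 -74 0; 118 -73 -75 0; 178 -73 -75 0; 238 -57 -75 0; 278 -12 -74 0; 281 43 -72 0'
python3 mk.py
python3 - <<'E'
from h import *
rows([P(64,z=162)]+[P(q) for q in (72,81,90,99,108,117,126,135,144,153,162)])
E
```

```text
t: 20.12
ee_pos: [675.0, 131.9, 205.2]
orientation: [2.196, 2.22, 0.029]
ft_force: [0.4, 0.5, -0.2]
width: 0.7
t 20.18 pos [682.3 131.1 205.2] f [5.2 0.1 0.5] th 62.5 r 152
-0 -6 43 1; 8 -26 72 1; 13 -49 72 1; 16 -73 71 1; 14 -96 70 1; 9 -119 69 1; -0 -141 69 1; -12 -161 68 1; -27 -179 67 1; -45 -194 67 1; -65 -207 66 1; -87 -216 66 1
```

View pics/m201.png

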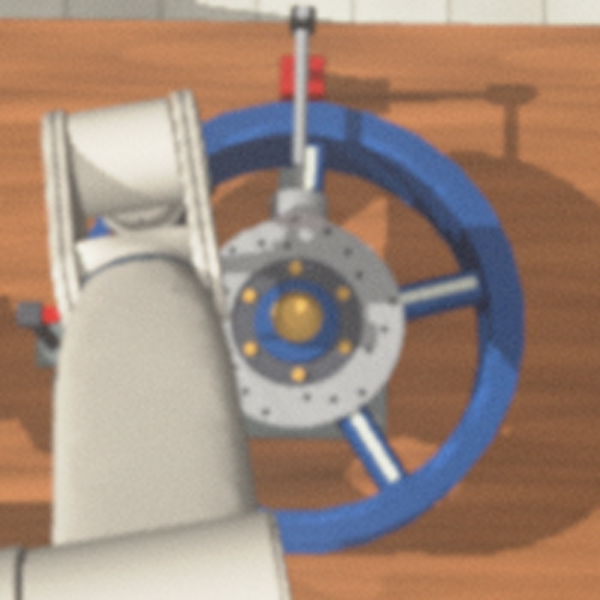

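Same spoke position again, a spoke at about 66°.

```bash
python3 -m crank '0 -6 43 1; 8 -27 72 1; 13 -51 72 1; 16 -75 71 1; 14 -98 70 1; 9 -121 69 1; 0 -142 69 1; -12 -162 68 1; -27 -180 67 1; -45 -195 67 1; -65 -207 66 1; -87 -217 66 1'
python3 mk.py; python3 sw.py 163 1.1 1.25 0.5 12 283
```

```text
t: 21.68
ee_pos: [467.0, 41.2, 131.9]
orientation: [2.214, 2.196, 0.037]
ft_force: [0.3, -0.4, -0.2]
width: 0.3
MARK t 21.68 deg 138.2 33
[171. 179. 188. 197. 206. 215. 224. 232. 241. 250. 259. 268.]
t 21.73 pos [465.4  39.5 131.6] f [-2.   0.5 -0.2] th 163.5 r 153
-20 -1 -0 -0; -42 -3 -0 -0; -64 -1 -0 -0; -86 4 -0 -0; -108 12 -0 -0; -128 24 0 -0; -146 39 1 -0; -162 57 1 -0; -175 76 2 -0; -184 98 3 -0; -190 120 3 -0; -192 144 4 -0
```

```bash
python3 -m crank '-20 -1 0 0; -42 -3 0 0; -64 -1 0 0; -86 4 0 0; -108 12 0 0; -128 24 0 0; -145 38 0 0; -155 48 -40 0; -158 50 -90 0; -158 50 -130 0; -158 50 -130 0'
python3 mk.py
```

```text
t: 23.1
ee_pos: [511.9, -119.6, 266.2]
orientation: [2.212, 2.192, 0.04]
ft_force: [-0.5, 0.7, -0.1]
width: 0.4
```

```bash
python3 -m crank '0 -60 -40 0; 0 -120 -60 0; 0 -170 -60 0; 0 -170 -60 0; 0 -170 -60 0; 0 -170 -60 0; 0 -170 -60 0; 0 -170 -60 0; 0 -170 -60 0; 0 -170 -60 0; 0 -170 -60 0; 0 -170 -60 0'
python3 mk.py; python3 -c "
from h import *
rows([P(220)])"
```

```text
t: 24.65
ee_pos: [338.7, -117.6, 318.4]
orientation: [2.214, 2.194, 0.037]
ft_force: [0.3, 0.6, 0.7]
width: 0.5
MARK t 24.65 deg 299.0 50
t 24.70 pos [ 338.7 -117.6  318.4] f [-0.1  0.8  0.3] th 202.6 r 296
19 152 192 -1
```

```bash
cat > sp.py <<'E'
from h import *
t0=ctrl.get_obs()["t"]; d=viewer.get_image("top"); th=np.arange(190,345,0.5); acc=[]
hsv=cv2.cvtColor(d["color"],cv2.COLOR_RGB2HSV).astype(float)
for r in (150,160,170):
    a=np.radians(th); p=proj(d,np.c_[C[0]+r*np.cos(a),C[1]+r*np.sin(a),0*a+134]).astype(np.float32)
    g=lambda k: cv2.remap(hsv[:,:,k].astype(np.float32),p[None,:,0],p[None,:,1],cv2.INTER_LINEAR)[0]
    acc.append((g(1)<75)&(g(2)>120))
w=np.mean(acc,0); 
n,l=cv2.connectedComponents((w>0.6).astype(np.uint8).reshape(1,-1)); l=l.ravel()
c=[(th[l==i].mean(),(l==i).sum()/2) for i in range(1,n)]
print("SPOKE t %.2f"%t0,[(round(x,1),s,"mod72 %.1f"%(x%72)) for x,s in c]); cv2.imwrite("pics/s%04d.png"%(t0*100),d["color"][:,:,::-1])
E
python3 sp.py; python3 mk.py; python3 -c "
from h import *
rows([P(62,z=205)])"
```

```text
SPOKE t 24.70 [(np.float64(192.5), np.float64(5.5), 'mod72 48.5'), (np.float64(197.0), np.float64(0.5), 'mod72 53.0'), (np.float64(198.0), np.float64(0.5), 'mod72 54.0'), (np.float64(266.0), np.float64(6.5), 'mod72 50.0'), (np.float64(336.5), np.float64(6.5), 'mod72 48.5'), (np.float64(342.5), np.float64(1.5), 'mod72 54.5')]
MARK t 24.75 deg 302.9 49
t 24.80 pos [ 338.7 -117.6  318.4] f [-0.   0.9 -0.3] th 202.6 r 296
249 337 125 -1
```

```bash
python3 -m crank '20 28 0 0; 54 73 0 0; 88 119 10 0; 122 165 25 0; 156 211 50 0; 190 257 75 0; 220 298 100 0; 240 325 115 0; 249 337 115 -1; 249 337 115 -1'
python3 sp.py; python3 mk.py; python3 -c "
from h import *
rows([P(62,z=205)])"
```

```text
t: 26.05
ee_pos: [681.9, 128.4, 215.1]
orientation: [2.193, 2.214, 0.037]
ft_force: [-0.2, 0.0, -0.1]
width: 0.6
SPOKE t 26.05 [(np.float64(239.8), np.float64(7.0), 'mod72 23.8'), (np.float64(311.0), np.float64(6.5), 'mod72 23.0'), (np.float64(316.0), np.float64(0.5), 'mod72 28.0')]
MARK t 26.10 deg 347.6 44
t 26.15 pos [681.1 127.6 215.7] f [-0.3 -0.4 -0.3] th 62.3 r 149
1 1 11 0
```

Working back from the coast measurements (about 0.2 rad/s² of slowing), the wheel stayed between about 1.0 and 1.45 rad/s from t≈13 to 22.5 s. I'll let it coast to rest and then bring the mark home slowly.

Run:
```python
from h import *
rows([P(85,z=205),P(112,z=205)])
```

```text
t 26.15 pos [681.1 127.6 215.7] f [-0.3 -0.4 -0.3] th 62.3 r 149
18 -56 9 0; 9 -126 6 0
```

```bash
python3 -m crank '10 -28 9 0; 18 -56 9 0; 16 -90 7 0; 9 -126 6 0; 9 -126 6 0; 9 -126 6 0; 9 -126 6 0; 9 -126 6 0; 9 -126 6 0; 9 -126 6 0; 9 -126 6 0; 9 -126 6 0'
python3 -m crank '0 0 0 0; 0 0 0 0; 0 0 0 0; 0 0 0 0; 0 0 0 0; 0 0 0 0; 0 0 0 0; 0 0 0 0; 0 0 0 0; 0 0 0 0; 0 0 0 0; 0 0 0 0' | head -1
python3 sp.py; python3 mk.py;python3 -m crank '0 0 0 0; 0 0 0 0; 0 0 0 0; 0 0 0 0' ; python3 sp.py; python3 mk.py
```

```text
t: 27.65
ee_pos: [555.3, 135.6, 205.3]
orientation: [2.195, 2.213, 0.037]
ft_force: [-0.2, 0.1, 0.2]
width: 0.4
t: 29.15
SPOKE t 29.15 [(np.float64(218.5), np.float64(6.5), 'mod72 2.5'), (np.float64(222.8), np.float64(1.0), 'mod72 6.8'), (np.float64(291.2), np.float64(6.0), 'mod72 3.2'), (np.float64(296.2), np.float64(1.0), 'mod72 8.2')]
MARK t 29.20 deg 36.9 48
t: 29.75
ee_pos: [555.3, 135.6, 205.3]
orientation: [2.194, 2.213, 0.037]
ft_force: [-1.2, 0.4, 0.2]
width: 0.4
SPOKE t 29.75 [(np.float64(220.8), np.float64(6.0), 'mod72 4.8'), (np.float64(293.0), np.float64(6.5), 'mod72 5.0'), (np.float64(297.5), np.float64(0.5), 'mod72 9.5')]
MARK t 29.80 deg 38.7 49
```

Run:
```python
from h import *
rows([P(112,z=132)]+[P(q) for q in (115,118,121,124,127,130,133,136)])
```

```text
t 29.85 pos [555.3 135.6 205.3] f [-0.8  0.6 -0.1] th 112.1 r 151
-0 -2 73 0; -3 -9 73 0; -7 -16 73 0; -11 -23 73 0; -15 -30 72 0; -19 -36 72 0; -24 -42 72 0; -29 -48 72 0; -35 -54 72 0
```

```bash
python3 -m crank '0 0 40 0; 0 -2 60 0; 0 -2 73 0; 0 -2 73 0; -3 -9 73 0; -7 -16 73 0; -11 -23 73 0; -15 -30 72 0; -19 -36 72 0; -24 -42 72 0; -29 -48 72 0; -35 -54 72 0'
python3 - <<'E'
from h import *
rows([P(q) for q in (138,140,142.5,145.5,148.5,151.5,154.5,157.5,160.5,163,165.5,168)])
E
```

```text
t: 31.35
ee_pos: [504.9, 100.4, 131.8]
orientation: [2.194, 2.211, 0.041]
ft_force: [2.5, 3.9, -1.1]
width: 0.8
t 31.35 pos [504.9 100.4 131.8] f [ 2.5  3.9 -1.1] th 135.7 r 150
-4 -4 -0 0; -8 -8 -1 0; -13 -12 -1 0; -19 -17 -1 0; -26 -21 -1 0; -33 -25 -1 0; -40 -29 -1 0; -47 -32 -1 0; -54 -35 -2 0; -60 -37 -2 0; -66 -39 -2 0; -73 -40 -2 0
```

Force (2.5, 3.9) N: gentle contact. Continuing slowly.

```bash
python3 -m crank '-4 -4 0 0; -8 -8 0 0; -13 -12 0 0; -19 -17 0 0; -26 -21 0 0; -33 -25 0 0; -40 -29 0 0; -47 -32 0 0; -54 -35 0 0; -60 -37 0 0; -66 -39 0 0; -71 -40 0 0'
python3 mk.py; python3 sp.py
python3 - <<'E'
from h import *
rows([P(q) for q in (170,172,174,175.5,177,178.5,180,181,182,183,184,185)])
E
```

```text
t: 32.85
ee_pos: [465.4, 28.7, 130.3]
orientation: [2.194, 2.211, 0.041]
ft_force: [-0.5, -0.0, 0.4]
width: 0.6
MARK t 32.85 deg 72.6 51
SPOKE t 32.90 [(np.float64(191.8), np.float64(4.0), 'mod72 47.8'), (np.float64(257.0), np.float64(7.5), 'mod72 41.0'), (np.float64(327.8), np.float64(6.0), 'mod72 39.8'), (np.float64(333.5), np.float64(0.5), 'mod72 45.5')]
t 32.95 pos [465.4  28.6 130.3] f [0.2 0.5 0.1] th 167.5 r 150
-7 -1 -2 0; -12 -2 -2 0; -17 -3 -2 0; -21 -3 -2 0; -25 -3 -2 0; -29 -4 -2 0; -33 -4 -2 0; -35 -4 -2 0; -38 -4 -2 0; -40 -3 -2 0; -43 -3 -2 0; -46 -3 -2 0
```

```bash
python3 -m crank '0 0 0 0; 0 0 0 0; 0 0 0 0; 0 0 0 0'|head -1; python3 mk.py; python3 -m crank '0 0 0 0; 0 0 0 0; 0 0 0 0; 0 0 0 0; 0 0 0 0; 0 0 0 0; 0 0 0 0; 0 0 0 0'|head -1;python3 mk.py;python3 -m crank '0 0 0 0; 0 0 0 0; 0 0 0 0; 0 0 0 0'|head -1; python3 mk.py
```

```text
t: 33.45
MARK t 33.45 deg 81.0 50
t: 34.5
MARK t 34.50 deg 89.8 51
t: 35.05
MARK t 35.05 deg 91.3 45
```

```bash
python3 -m crank '0 0 0 0; 0 0 0 0; 0 0 0 0; 0 0 0 0; 0 0 0 0; 0 0 0 0'|head -1; python3 mk.py; python3 sp.py; python3 -m crank '0 0 -40 0; 0 0 -80 0; 0 0 -130 0; 0 -60 -150 0; 0 -110 -150 0; 0 -130 -150 0; 0 -130 -150 0' ; python3 mk.py
python3 - <<'E'
import cv2; from h import *
d=viewer.get_image("top"); im=d["color"][:,:,::-1].copy()
cv2.imwrite("pics/fin.png",cv2.resize(im[130:220,220:320],(800,720),interpolation=cv2.INTER_CUBIC))
E
```

```text
t: 35.85
MARK t 35.85 deg 91.4 50
SPOKE t 35.90 [(np.float64(191.8), np.float64(4.0), 'mod72 47.8'), (np.float64(201.5), np.float64(6.5), 'mod72 57.5'), (np.float64(275.2), np.float64(8.0), 'mod72 59.2'), (np.float64(343.5), np.float64(2.5), 'mod72 55.5')]
t: 36.83
ee_pos: [329.9, 27.7, 275.6]
orientation: [2.194, 2.211, 0.043]
ft_force: [0.8, -0.2, -0.0]
width: 0.1
MARK t 36.83 deg 91.4 50
```

View pics/fin.png

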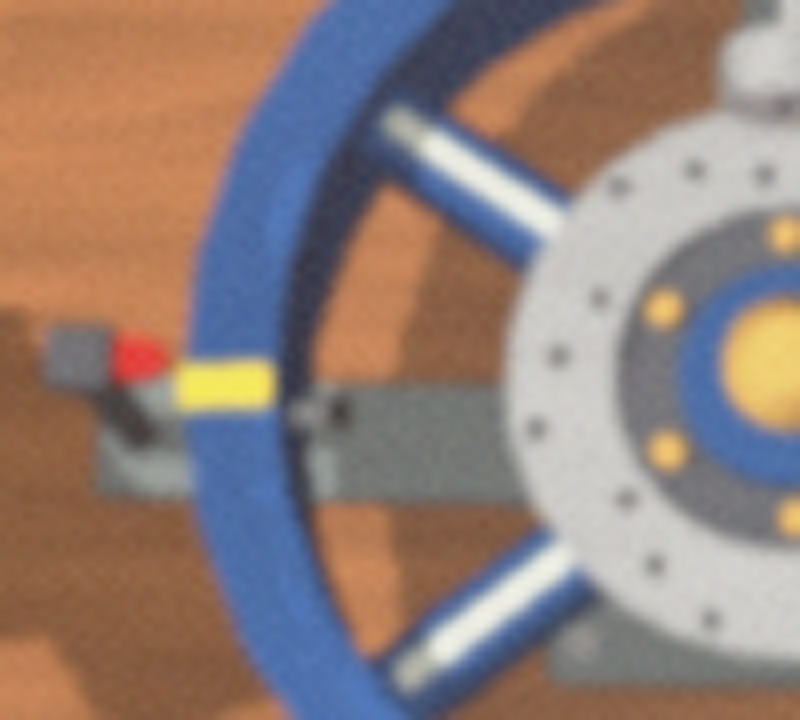

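The mark is at crop (225,385) and the red tip at (170,357), so it sits about 3.4 px (11 mm) past the pointer, inside 23 mm. The wheel hasn't moved over three looks (91.4° each), and the arm is clear.

```bash
python3 -c "
from workcell import ctrl
print(ctrl.get_obs()['ee_pos'],ctrl.get_obs()['t']); print(ctrl.close_job())"
```

```text
[331.68593531  27.74714291 275.83901583] 36.925
the job is handed in; nothing more can be done
None
```

I ran the wheel anticlockwise by pushing the spokes with the closed fingers, let it coast down, brought the mark to the pointer with one slow push, and handed in at t = 36.9 s.

- **Speed:** I had no direct velocity reading, so these are averages from mark and spoke angles in the pictures. From t ≈ 13 to 22 s they were 1.22 to 1.34 rad/s, with estimated extremes of about 1.0 and 1.45, so the eight seconds rest on that stretch. Earlier the wheel came close to both limits, about 1.5 to 1.6 rad/s near t = 6.5 s and about 0.96 near t = 12.5 s. That is why I kept it turning longer.
- **Rest position:** The last pictures (t = 35.9 and 36.8 s) show the wheel still, with the mark about 11 mm past the pointer tip, inside the 23 mm limit. My computed mark angle was 1.4° past, about 6 mm, so the two measures differ by about 5 mm.
- **Contacts:** The arm is raised well clear of everything. The wrist force I read between moves never exceeded about 5 N, and I saw no sign of touching the disc, the gauge or the other things on the bench.

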